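# Hold a solenoid valve over its stack

## Task

Build up the valve stack on the subplate in the drip tray: set the thick throttle module on the subplate, then the thin spacer plate on the module, each lying flat and square with its edges flush with the part below. Then fetch the solenoid valve and finish while still holding it in the gripper, level and square over the stack, its underside about a centimetre clear of the spacer plate and its black coil over the pipe-nipple end of the subplate, so that the seals under it can be checked before it goes down. Carry the valve upright, never let it touch the stack, and leave the other things on the bench where they are.

Things in the scene. Friction and masses are not known exactly. Their poses are not given: they have to be found in the camera images.
- station: fixed. Sheet-steel drip tray, 200 (x) x 150 (y) mm with an 18 mm high rim, and in its middle an aluminium subplate: a block 70 (x) x 46 (y) mm whose flat top face is 48 mm above the bench, on a foot 114 x 46 mm, 15 mm high. Two hexagon pipe nipples stick out 26 mm from the block's +x end, 20 to 42 mm above the bench. Origin on the bench under the block's centre
- pad (a point): centre of the subplate's top face, 48 mm above the bench (dark dots on it are the bolt and port holes); axes parallel to station, x towards the pipe nipples
- throttle: throttle module, 0.55 to 0.85 kg: dark iron block 70 (x) x 46 (y) x 40 (z) mm with a hexagon adjusting screw on each of its two x ends (112 mm over the screws, screws at mid height, up to 23 mm thick). Lies flat on the bench with z up. Origin at the centre of its underside. Both x ends alike: it may be set either way round. Grip it across y
- throttle_top (a point): centre of the throttle module's top face, 40 mm above its origin, axes parallel to its own
- spacer: spacer plate, 0.17 kg: bright aluminium block 70 (x) x 46 (y) x 20 (z) mm with a small hexagon plug, 5 mm long, on each x end. Lies flat on the bench with z up. Origin at the centre of its underside. Both x ends alike: it may be set either way round. Grip it across y
- spacer_top (a point): centre of the spacer plate's top face, 20 mm above its origin, axes parallel to its own
- valve: solenoid valve, 0.65 to 0.95 kg, upright: dark iron body 70 (x) x 46 (y) x 48 (z) mm, the stack's footprint; at +x a black coil 44 mm wide, x 39 to 89 mm, 4 to 46 mm high, nut to x = 103, grey plug on top (x 52 to 92 mm, to 64 mm high); at -x a hex plug to x = -45. Origin: centre of the iron underside. Grip the iron across y; it balances 15 mm from the origin towards the coil
- coil_end (a point): end face of the black coil, 89 mm along the valve's x from its origin, 25 mm above its underside
- bin: fixed. Blue open parts bin with fittings in it, 290 (x) x 94 (y) x 82 (z) mm, fittings up to 95 mm high, standing between the valve and the subplate. Origin at the centre of its underside
- crimp_end: loose bystander, leave alone: zinc-plated hose-end crimp coupling standing upright, 38 mm across, 64 mm tall; origin at the centre of its underside
- elbow: loose bystander, leave alone: dark 90-degree elbow fitting lying flat, about 50 x 50 x 29 mm; origin on the bench under its bend
- nipple: loose bystander, leave alone: brass hexagon nipple standing upright, 30 mm across, 40 mm tall; origin at the centre of its underside
- hex_key: loose bystander, leave alone: L-shaped hex key lying flat, 96 x 34 x 6 mm; origin on the bench under the middle of its long leg, which lies along x
- spanner: loose bystander, leave alone: steel spanner lying on the bench along its x axis; origin at its middle, on the bench
- oil: loose bystander, leave alone: white squeeze bottle with a red cap, 56 mm across, 130 mm tall; origin at the centre of its underside
- screw_tin: loose bystander, leave alone: round open steel tin with cap screws in it, 76 mm across, screws up to about 55 mm high; origin at the centre of its underside
Not all that is in view belongs to the job. What is shaped like the spacer but green or red is not meant.

How it is judged:
On the way, in this order (a step that is already met when the one before it is completed fails the run):
1. the throttle module rests on the subplate, flush within 4 mm and 5 degrees, released (x of throttle in the frame of pad between -0.004 and 0.004 m and y of throttle in the frame of pad between -0.004 and 0.004 m and z of throttle in the frame of pad between -0.003 and 0.003 m and angle between the x axis of throttle and the x axis of pad, either way round below 0.09 rad and contact force between the fingers and throttle below 0.2 N and linear speed of throttle below 0.02 m/s), for 0.2 s.
2. the spacer plate rests on the throttle module, flush within 4 mm and 5 degrees, released (x of throttle in the frame of pad between -0.004 and 0.004 m and y of throttle in the frame of pad between -0.004 and 0.004 m and z of throttle in the frame of pad between -0.003 and 0.003 m and angle between the x axis of throttle and the x axis of pad, either way round below 0.09 rad and x of spacer in the frame of throttle_top between -0.004 and 0.004 m and y of spacer in the frame of throttle_top between -0.004 and 0.004 m and z of spacer in the frame of throttle_top between -0.003 and 0.003 m and angle between the x axis of spacer and the x axis of throttle_top, either way round below 0.09 rad and contact force between the fingers and spacer below 0.2 N and linear speed of spacer below 0.02 m/s), for 0.2 s.
At the end, for the whole second after the job is handed in: Module on subplate and spacer on module, each flush within 4 mm and 5 degrees, let go, at rest; the fingers hold the valve still 4 to 18 mm above the spacer, centred within 5 mm, square within 5 degrees, level within 4, coil over the nipple end, touching nothing but the gripper (all of step 2 and contact force between the fingers and throttle below 0.2 N and linear speed of each of throttle, valve below 0.02 m/s and x of valve in the frame of spacer_top between -0.005 and 0.005 m and y of valve in the frame of spacer_top between -0.005 and 0.005 m and z of valve in the frame of spacer_top between 0.004 and 0.018 m and angle between the x axis of valve and the x axis of spacer_top, either way round below 0.09 rad and angle between valve's own z axis and vertical below 0.07 rad and x of coil_end in the frame of pad above 0.05 m and contact force between the fingers and valve above 1 N and contact force between valve and spacer below 0.1 N and contact force between valve and throttle below 0.1 N and contact force between valve and station below 0.1 N and contact force between valve and bin below 0.1 N); the arm keeps its last pose, push and grip.
It fails at once if the valve touches the stack, the subplate or the tray (contact force between valve and spacer above 0.3 N or contact force between valve and throttle above 0.3 N or contact force between valve and station above 0.3 N).
It fails at once if the valve is tipped more than 30 degrees (angle between valve's own z axis and vertical above 0.52 rad).
It fails at once if a bystander is moved more than 20 mm (distance of any of crimp_end, elbow, nipple, hex_key, spanner, oil, screw_tin from where it was at the start of the episode above 0.02 m).
It also fails if it takes over 67 s, if anything falls off the work surface, if the arm or the gripper's body presses on something with over 40 N, if the wrist force passes 120 N, or if a joint passes its speed limit or range.

## Robot

A 6-joint arm with a two-finger parallel gripper is mounted at the origin on the work surface. World frame = base frame: x ahead of the robot, y to its left, z up, the work surface at z = 0. Lengths are in m, angles in rad, forces in N, time in s.
With the tool pointing down it reaches from about 0.25 to 0.775 m from the base axis. Payload 4 kg.
Tool frame: the origin (TCP) lies midway between the tips of the shut fingers; the grasp point (between the pads) lies 19 mm behind it (robot.hold_point_z is the distance from the TCP to the grasp point, in m); z points along the fingers, y is the line along which they close (so a half turn about z gives the same grasp; the last joint's range is limited). The gripper opens to 94 mm and grips with 3 to 60 N. Pads are 16 mm wide; open, the fingers measure 119 mm over their backs; the gripper's body (75 mm by 177 mm) begins 78 mm behind the grasp point.
Start: joints at [1.021, 0.087, 1.371, -0, 1.684, -0.103], TCP at [0.238, 0.496, 0.206] pointing down, gripper open.
Joint ranges: [-3.1, 3.1], [-0.76, 2.03], [0.27, 2.55], [-1.08, 4.22], [0.17, 2.65], [-2.57, 2.57]. Speed limits (rad/s): [2.79, 2.79, 3.14, 3.14, 3.14, 3.14].

## Interface

Orientations are given as [roll, pitch, yaw] about the fixed x, y, z axes, in that order (R = Rz(yaw) Ry(pitch) Rx(roll)).
In Python, from bench import readout, imaging, robot gives the robot as it stands.
- The arm moves only by the tool carry_out, never from a script. Its argument "motion" is text: rows parted by semicolons, each of 7 numbers parted by spaces: the shift along the tool's x, y, z each as a share of 200 mm, from -1 to 1, then the turn, a rotation vector about the tool's x, y, z each as a share of 120 degrees, from -1 to 1, then the opening, from 0 (shut) to 1 (fully open). A call has 1 to 12 rows; each row shifts and turns the commanded pose from where the row before left it, along the tool's axes as they then stand; what a row does not reach is not made up. A row lasts 1/8 s, in which the tool goes at most 62.5 mm and 10.7 degrees, less where a joint would pass 70% of its speed; a pose out of reach is approached as far as the arm can. A call with a number of a shift or a turn outside -1 to 1 is refused whole. A call with a gripper value outside its range is refused whole. The fingers move at their own pace and stop on an object; the grip force is fixed at half the most. Time passes only in rows, so rows that do not move let the fingers close. It gives the time, the measured TCP pose, the force, the opening and the grip force at its end, in the units of the state.
- readout.get_obs(): the state, without advancing time (a new reading comes with each control period).
- imaging.snapshot(name): name is "scene" or "top" or "wrist"; returns a dict with "pixels" (400x640x3 uint8, red, green, blue), "fx", "fy", "cx", "cy" (pixels), "R" (3x3) and "t" (3): a world point X has camera coordinates R X + t. Camera axes: x right, y down, z forward; pixel columns grow to the right and rows downward; lengths in m; the calibration is good to about 2 mm. A picture is of the moment at which its call begins. There is no depth.
- robot.close_job(): hands the job in; it is judged then, once.
The state is a dict: "time": time; "joint_positions": joint angles; "qvel": joint speeds; "joint_torque": joint torques, N m; "tool_pos": TCP position; "ee_rot": TCP orientation; "wrist_force": force on the tool from outside, world axes, zero at the start; "wrist_torque": the same for the moment, N m; "width": finger opening in m; "finger_force": force on a finger pad.
Only numpy, scipy, OpenCV 4.12 (cv2) and the standard library are available. Lean on these libraries where they do the work, as an engineer would, in place of code of your own. Each camera call takes 0.05 s, during which the arm holds its last target. There are 200 camera calls.

## Working session

There is one attempt and no reset: what is moved stays moved. The work goes in short steps, Python scripts to look and compute and a tool call to move; the robot and the scene stay as the last step left them, time stands still between calls to the robot, and variables do not carry over. Pictures are saved under pics/ and viewed, at most 10 in all, crops included, and the job is handed in when it is done.

Besides the shell and the picture viewer there is one more tool, called after "Request:" by a JSON object that holds its "method" and its "body". carry_out: Moves the arm, as the interface text tells. Its arguments: {"type":"object","properties":{"motion":{"type":"string"}},"required":["motion"]}

```bash
mkdir -p pics
cat > h.py <<'E'
import cv2,numpy as np
from bench import readout,imaging,robot
def snap(n,f):
    s=imaging.snapshot(n); cv2.imwrite(f'pics/{f}.png',cv2.cvtColor(s['pixels'],cv2.COLOR_RGB2BGR))
    np.savez(f'pics/{f}.npz',**s); return s
def ld(f): return np.load(f'pics/{f}.npz')
def ray(s,u,v,z):
    R=np.array(s['R']);t=np.array(s['t']); c=-R.T@t
    d=R.T@np.array([(u-s['cx'])/s['fx'],(v-s['cy'])/s['fy'],1]); return c+d*(z-c[2])/d[2]
def proj(s,X):
    p=np.array(s['R'])@np.array(X)+np.array(s['t']); return p[0]/p[2]*s['fx']+s['cx'],p[1]/p[2]*s['fy']+s['cy']
E
python3 - <<'E'
from h import *
for n in('scene','top','wrist'):
    s=snap(n,n+'0');R=np.array(s['R']);print(n,s['fx'],(-R.T@s['t']).round(3),R[2].round(3))
a=cv2.imread('pics/top0.png');cv2.imwrite('pics/top0b.png',cv2.resize(a,(800,500)))
print(readout.get_obs())
E
```

```text
scene 433.3883140369378 [1.124 0.709 1.007] [-0.45  -0.55  -0.704]
top 408.77041526884364 [ 0.221 -0.029  1.396] [ 0.214  0.002 -0.977]
wrist 356.30312412013956 [0.177 0.525 0.385] [ 0.206 -0.101 -0.973]
{'time': 0.15, 'joint_positions': array([ 1.02091625e+00,  8.77862677e-02,  1.37193276e+00,  2.33120444e-05,
        1.68359420e+00, -1.03084522e-01]), 'qvel': array([ 8.72563749e-04, -1.34338552e-04, -6.29459778e-03, -6.99600225e-04,
        8.67986310e-04,  5.45863454e-07]), 'joint_torque': array([ 6.28487269e-04, -3.40636396e+01, -3.02794111e+01,  7.18424516e-02,
        3.04607442e-02, -1.14490604e-04]), 'tool_pos': array([0.23740485, 0.49564465, 0.20455947]), 'ee_rot': array([-3.13988360e+00, -2.00095911e-04,  2.69479953e+00]), 'wrist_force': array([-0.82785302, -0.54153979, -0.11499473]), 'wrist_torque': array([ 0.07238094,  0.02351174, -0.00942091]), 'finger_force': 0.0, 'width': 0.09342138265146972}
```

View pics/top0b.png

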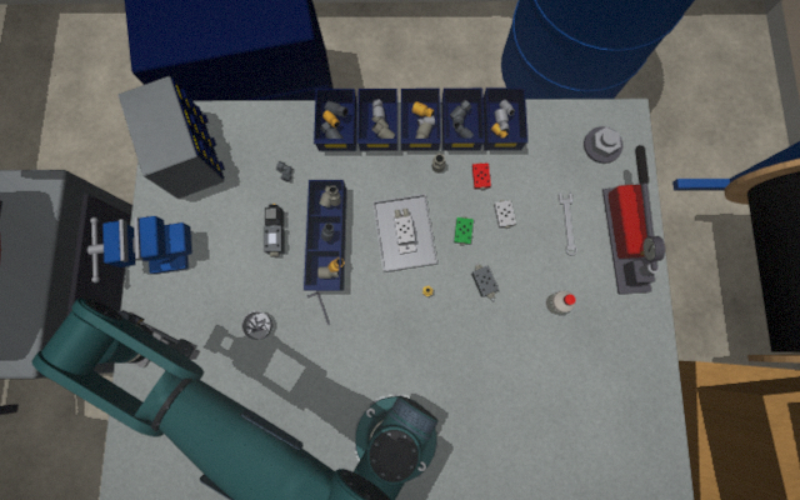

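View pics/scene0.png

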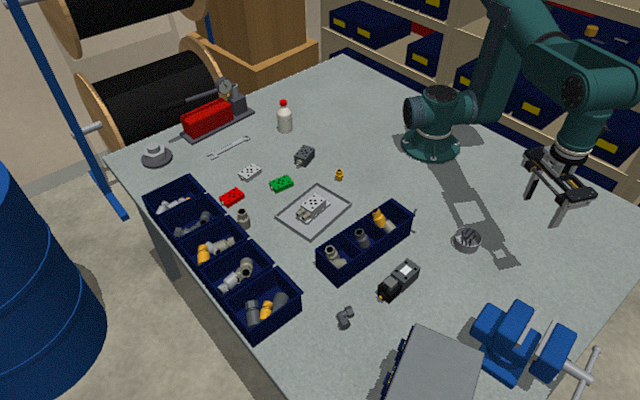

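The top view (800 px scale) shows the subplate and tray at (404,232), the dark throttle at (485,281), the valve at (273,230) and the bin at (325,235). There are three spacer-shaped blocks: white (505,213), green (463,230) and red (481,176). The bright white one is the spacer because green and red are excluded. I'll confirm it in a crop.

Run:
```python
from h import *
a=cv2.imread('pics/top0.png')
c=cv2.resize(a[125:245,200:425],None,fx=3.55,fy=3.55,interpolation=cv2.INTER_CUBIC)
cv2.imwrite('pics/crop1.png',c[:600,:800])
```

```text
(no output)
```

View pics/crop1.png

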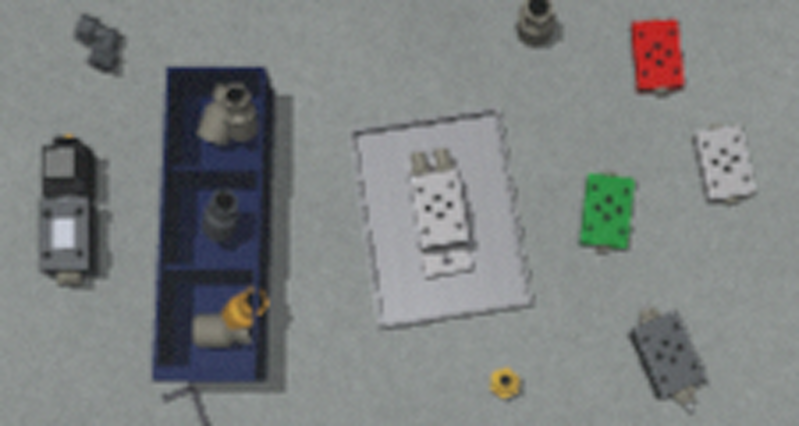

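The crop confirms it: the white plate at crop (725,162) is the only bright one of its shape. The dark throttle with two screws is at (668,355). On the subplate at (440,208) the nipples point up in the image (+x), and the valve's coil also points up. Next I measure everything.

```bash
cat >> h.py <<'E'
def rect(mask,s,z,near=None,mn=60):
    "minAreaRect of the mask blob nearest a pixel -> centre, yaw of long side, sizes on plane z (via world pts)"
    cs,_=cv2.findContours(mask.astype(np.uint8),cv2.RETR_EXTERNAL,cv2.CHAIN_APPROX_NONE)
    cs=[c for c in cs if cv2.contourArea(c)>mn]
    if near is not None: cs.sort(key=lambda c:np.hypot(*(np.array(cv2.minAreaRect(c)[0])-near)))
    out=[]
    for c in cs[:3]:
        w=np.array([ray(s,u,v,z)[:2] for u,v in c[:,0,:].astype(float)])
        (x,y),(a,b),an=cv2.minAreaRect((w*1000).astype(np.float32))
        if a<b: an+=90;a,b=b,a
        an=(an+90)%180-90
        out.append((np.round([x/1000,y/1000],4),round(an,1),round(a,1),round(b,1),cv2.boundingRect(c)))
    return out
def R(rpy):
    from scipy.spatial.transform import Rotation as Q
    return Q.from_euler('xyz',rpy)
def go(target,yaw,o=None,down=True):
    "shift in tool axes (share of 200mm) and turn about tool z to reach a pointing-down pose"
    from scipy.spatial.transform import Rotation as Q
    o=o or readout.get_obs();r=R(o['ee_rot']);d=r.inv().apply(np.array(target)-o['tool_pos'])
    yaws=[yaw+k*np.pi for k in(-2,-1,0,1,2)]
    yn=min(yaws,key=lambda t:abs(((t-o['ee_rot'][2])+np.pi)%(2*np.pi)-np.pi))
    rv=(r.inv()*R([np.pi,0,yn])).as_rotvec()
    print('shift',(d/.2).round(3),'turn',(np.degrees(rv)/120).round(4),'from',o['tool_pos'].round(4),o['ee_rot'].round(4),'t',o['time'],'j6',o['joint_positions'][5].round(2))
E
python3 - <<'E'
from h import *
s=ld('top0');im=s['pixels'].astype(int);hsv=cv2.cvtColor(s['pixels'],cv2.COLOR_RGB2HSV)
def pt(x,y):return 200+x/3.55,125+y/3.55
for n,p,z in [('spacer',(725,162),.02),('throttle',(668,355),.04),('pad',(440,208),.048),('valve',(62,238),.048),('bin',(210,225),.04),('elbow',(100,43),.02),('nip',(505,383),.02),('key',(190,395),0),('crimp',(537,20),.03),('green',(607,211),.02)]:
    u,v=pt(*p);print(n,ray(s,u,v,z).round(3))
print([ray(s,*pt(*p),.0).round(3)[:2] for p in[(355,133),(497,112),(532,302),(383,327)]])
print('long axis throttle',[ray(s,*pt(*p),.04).round(3)[:2] for p in[(648,318),(688,395)]])
V=hsv[...,2];S=hsv[...,1]
for n,m,p,z in[('spacer',V>165,(725,162),.02),('pad',V>175,(440,208),.048),('throttle',V<110,(668,355),.04)]:
    print(n,rect(m,s,z,pt(*p)),V[int(pt(*p)[1])-2,int(pt(*p)[0])+3])
print('bench V',V[240,330])
E
```

```text
spacer [ 0.591 -0.306  0.02 ]
throttle [ 0.399 -0.24   0.04 ]
pad [ 0.54  -0.026  0.048]
valve [0.513 0.333 0.048]
bin [0.526 0.194 0.04 ]
elbow [0.718 0.313 0.02 ]
nip [ 0.376 -0.087  0.02 ]
key [0.368 0.215 0.   ]
crimp [ 0.736 -0.124  0.03 ]
green [ 0.543 -0.189  0.02 ]
[array([0.629, 0.058]), array([ 0.65 , -0.084]), array([ 0.457, -0.115]), array([0.433, 0.03 ])]
long axis throttle [array([ 0.434, -0.222]), array([ 0.361, -0.257])]
spacer [(array([ 0.594 , -0.3055]), 9.3, 64.1, 43.4, (397, 161, 16, 19)), (array([ 0.7048, -0.2438]), 3.7, 68.0, 43.9, (379, 131, 14, 19)), (array([ 0.5287, -0.0235]), 7.9, 169.2, 135.0, (303, 167, 44, 49))] 145
pad [(array([ 0.5414, -0.0213]), 8.8, 63.7, 42.8, (316, 174, 15, 20)), (array([ 0.6961, -0.2386]), 4.1, 63.9, 39.9, (379, 131, 13, 18))] 154
throttle [(array([ 0.3978, -0.2374]), 21.4, 88.4, 51.2, (377, 213, 22, 26)), (array([ 0.3298, -0.4184]), 35.6, 61.2, 33.1, (437, 236, 17, 16)), (array([ 0.5592, -0.0049]), 89.6, 2416.8, 1392.0, (0, 0, 640, 400))] 66
bench V 144
```

Run:
```python
from h import *
go([.398,-.239,.24],.42)
```

```text
shift [-2.311 -2.966 -0.173] turn [-7.000e-04 -4.000e-04 -4.139e-01] from [0.2374 0.4956 0.2046] [-3.1399e+00 -2.0000e-04  2.6948e+00] t 0.15 j6 -0.1
```

Request:
{"method": "carry_out", "body": {"motion": "-.19 -.24 -.015 0 0 0 1;-.19 -.24 -.015 0 0 0 1;-.19 -.24 -.015 0 0 0 1;-.19 -.24 -.015 0 0 0 1;-.19 -.24 -.015 0 0 0 1;-.19 -.24 -.015 0 0 0 1;-.19 -.24 -.015 0 0 0 1;-.19 -.24 -.015 0 0 0 1;-.19 -.24 -.015 0 0 0 1;-.19 -.24 -.015 0 0 0 1;-.19 -.24 -.015 0 0 0 1;-.19 -.24 -.015 0 0 0 1"}}

```text
time: 1.65
tool_pos: [0.4, -0.2225, 0.2414]
ee_rot: [3.141, 0.0, 2.694]
wrist_force: [1.3, 0.3, 0.3]
width: 0.0942
finger_force: 0.0
```

Request:
{"method": "carry_out", "body": {"motion": "0 0 0 0 0 .0885 1;0 0 0 0 0 .0885 1;0 0 0 0 0 .0885 1;0 0 0 0 0 .0885 1;0 0 0 0 0 .0885 1;0 0 0 0 0 .0885 1;0 0 0 0 0 .0885 1;0 0 0 0 0 .0885 1;0 0 0 0 0 .0885 1;0 0 0 0 0 .0885 1;0 0 0 0 0 .0885 1;0 0 0 0 0 .0885 1"}}

```text
time: 3.15
tool_pos: [0.3998, -0.2203, 0.241]
ee_rot: [-3.141, 0.0, 0.464]
wrist_force: [-0.1, 0.0, -0.1]
width: 0.0942
finger_force: 0.0
```

Run:
```python
from h import *
s=snap('wrist','w1')
go([.398,-.239,.2],.42)
print(proj(s,[.398,-.239,.04]),proj(s,[.433,-.222,.04]))
```

```text
shift [-0.05   0.079  0.205] turn [-0.0003  0.0001  0.0194] from [ 0.3999 -0.2204  0.2411] [-3.141e+00  2.000e-04  4.606e-01] t 3.2 j6 0.48
(np.float64(334.2402144883151), np.float64(194.1390788692813)) (np.float64(335.0386808252649), np.float64(158.2822230530764))
```

View pics/w1.png

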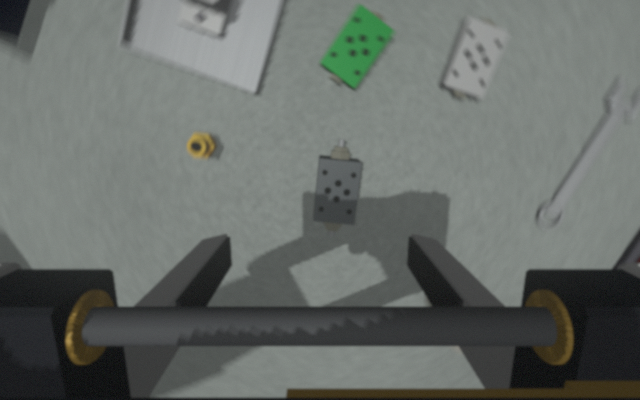

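The wrist picture shows the throttle's top face, with corners near (319,155), (362,157), (355,225) and (314,221). The spacer is at (478,58), the subplate at the upper left and the brass nipple at (201,146).

```bash
cat >> h.py <<'E'
def face(s,cor,z,win=5,W=None):
    "refine 4 face corners by cornerSubPix, cast on plane z -> centre, yaw, side lengths"
    g=cv2.GaussianBlur(cv2.cvtColor(s['pixels'],cv2.COLOR_RGB2GRAY),(3,3),0)
    c=np.array(cor,np.float32).reshape(-1,1,2)
    c=cv2.cornerSubPix(g,c,(win,win),(-1,-1),(3,50,.01))[:,0]
    w=np.array([ray(s,u,v,z)[:2] for u,v in c.astype(float)])
    L=[round(1000*np.hypot(*(w[i]-w[(i+1)%4])),1) for i in range(4)]
    d=w[0]-w[3]+w[1]-w[2]   # order: far-left, far-right, near-right, near-left
    print(c.round(1).tolist(),'centre',w.mean(0).round(4),'yaw',round(np.arctan2(d[1],d[0]),4),'sides',L)
    return w
E
python3 - <<'E'
from h import *
s=ld('w1')
face(s,[(319,155),(362,157),(355,225),(314,221)],.04)
g=cv2.cvtColor(s['pixels'],cv2.COLOR_RGB2GRAY)
print(g[172,305:375].tolist());print(g[140:235,328].tolist())
E
```

```text
[[318.3999938964844, 155.10000610351562], [362.3999938964844, 161.8000030517578], [354.20001220703125, 224.39999389648438], [313.0, 220.3000030517578]] centre [ 0.4024 -0.2401] yaw 0.3712 sides [np.float64(47.4), np.float64(69.9), np.float64(46.0), np.float64(72.1)]
[134, 134, 133, 134, 133, 132, 132, 133, 133, 131, 131, 124, 110, 98, 98, 98, 94, 78, 60, 52, 54, 64, 76, 91, 98, 98, 99, 98, 99, 97, 98, 98, 96, 99, 100, 97, 99, 99, 96, 98, 98, 96, 96, 97, 97, 93, 89, 85, 78, 80, 86, 92, 95, 96, 92, 93, 99, 117, 129, 133, 133, 134, 134, 135, 133, 133, 132, 131, 133, 132]
[129, 128, 128, 127, 128, 127, 128, 130, 130, 131, 133, 129, 129, 129, 124, 107, 80, 62, 69, 85, 98, 102, 100, 100, 101, 99, 99, 100, 98, 97, 96, 93, 91, 94, 96, 98, 97, 98, 98, 98, 99, 98, 100, 98, 97, 93, 89, 76, 59, 49, 47, 47, 56, 66, 79, 84, 83, 81, 79, 79, 74, 70, 68, 67, 67, 68, 66, 66, 67, 65, 66, 66, 65, 65, 65, 66, 67, 64, 66, 64, 64, 65, 71, 74, 79, 79, 80, 79, 81, 79, 83, 85, 85, 86, 87]
```

Run:
```python
from h import *
go([.402,-.2402,.012],.373)
```

```text
shift [-0.034  0.094  1.145] turn [-0.0003  0.0001  0.0418] from [ 0.3999 -0.2204  0.2411] [-3.141e+00  2.000e-04  4.606e-01] t 3.2 j6 0.48
```

Request:
{"method": "carry_out", "body": {"motion": "-.034 .094 .15 0 0 0 1;0 0 .2 0 0 .042 1;0 0 .2 0 0 0 1;0 0 .2 0 0 0 1;0 0 0 0 0 0 1"}}

```text
time: 3.82
tool_pos: [0.4, -0.2384, 0.0878]
ee_rot: [-3.134, 0.004, 0.384]
wrist_force: [-0.0, 0.6, 0.1]
width: 0.0939
finger_force: 0.0
```

Run:
```python
from h import *
s=snap('wrist','w2')
go([.402,-.2402,.012],.373)
```

```text
shift [0.001 0.004 0.393] turn [-0.0014  0.0007  0.0053] from [ 0.4016 -0.2396  0.0905] [-3.1387e+00  1.5000e-03  3.8410e-01] t 3.875 j6 0.53
```

View pics/w2.png

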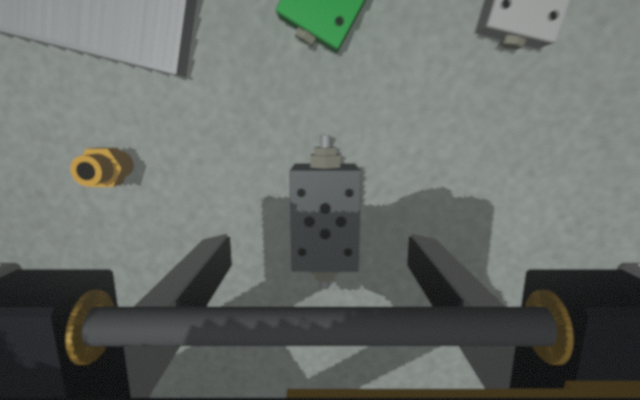

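Run:
```python
from h import *
s=ld('w2')
face(s,[(291,171),(360,171),(358,271),(291,270)],.04)
g=cv2.cvtColor(s['pixels'],cv2.COLOR_RGB2GRAY)
print(g[155:182,305].tolist());print(g[262:280,315].tolist());print(g[200,280:300].tolist(),g[200,350:370].tolist(),g[262,280:300].tolist(),g[262,350:370].tolist())
```

```text
[[289.6000061035156, 169.3000030517578], [363.29998779296875, 167.8000030517578], [357.70001220703125, 271.29998779296875], [291.29998779296875, 271.1000061035156]] centre [ 0.4028 -0.2409] yaw 0.3708 sides [np.float64(47.2), np.float64(71.2), np.float64(45.6), np.float64(70.1)]
[138, 138, 136, 138, 139, 139, 137, 126, 101, 75, 58, 56, 57, 56, 65, 77, 95, 101, 104, 107, 104, 105, 104, 103, 105, 103, 104]
[63, 63, 64, 63, 65, 62, 65, 62, 65, 67, 71, 78, 79, 83, 83, 83, 83, 87]
[95, 96, 94, 94, 95, 96, 95, 94, 94, 92, 93, 96, 98, 102, 101, 101, 102, 101, 102, 101] [97, 96, 97, 98, 97, 97, 95, 96, 93, 91, 87, 88, 93, 102, 117, 128, 137, 139, 140, 142] [92, 92, 93, 91, 90, 90, 90, 92, 92, 88, 81, 74, 69, 65, 64, 64, 62, 63, 65, 64] [64, 61, 63, 62, 63, 64, 63, 65, 72, 78, 85, 89, 88, 89, 92, 92, 94, 96, 98, 96]
```

Corners near (290,170), (361,170), (358,272) and (291,271) put the throttle centre at (0.4027,-0.2407), so the gripper is already centred. I'll go down and grip.

Request:
{"method": "carry_out", "body": {"motion": ".003 .006 .14 0 0 .004 1;0 0 .14 0 0 0 1;0 0 .11 0 0 0 1;0 0 0 0 0 0 1;0 0 0 0 0 0 0;0 0 0 0 0 0 0;0 0 0 0 0 0 0;0 0 0 0 0 0 0;0 0 0 0 0 0 0;0 0 0 0 0 0 0"}}

```text
time: 5.12
tool_pos: [0.4032, -0.2404, 0.0135]
ee_rot: [-3.14, -0.0, 0.374]
wrist_force: [-1.4, 3.1, 2.6]
width: 0.0456
finger_force: 30.0
```

Request:
{"method": "carry_out", "body": {"motion": "0 0 -.1 0 0 0 0;0 0 -.28 0 0 0 0;0 0 -.28 0 0 0 0;.117 -.17 -.22 0 0 0 0;.156 -.225 -.05 0 0 0 0;.156 -.225 0 0 0 0 0;.156 -.225 0 0 0 0 0;0 0 0 0 0 .056 0;0 0 0 0 0 .056 0;0 0 0 0 0 0 0;0 0 0 0 0 0 0"}}

```text
time: 6.5
tool_pos: [0.4499, -0.0412, 0.1979]
ee_rot: [-3.141, 0.003, 0.141]
wrist_force: [0.1, 0.9, -8.4]
width: 0.0458
finger_force: 30.0
```

Run:
```python
from h import *
s=snap('wrist','w3')
go([.541,-.025,.2],.14)
print(proj(s,[.541,-.025,.048]))
```

```text
shift [ 0.461 -0.017 -0.009] turn [-0.0003  0.0009  0.0002] from [ 0.4501 -0.0413  0.1984] [-3.1409e+00  1.9000e-03  1.4050e-01] t 6.55 j6 1.21
(np.float64(315.8995685394902), np.float64(91.1150461279605))
```

View pics/w3.png

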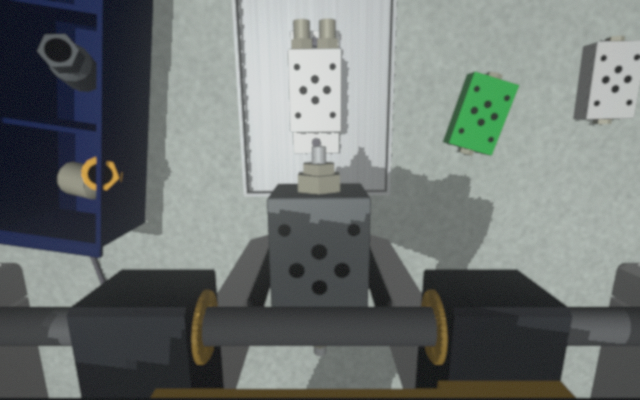

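The subplate's top face is in clear view, with corners near (290,48), (341,48), (341,132) and (291,131). The held module's far top edge runs from (268,198) to (371,198).

Run:
```python
from h import *
s=ld('w3')
w=face(s,[(290,48),(341,48),(341,132),(291,131)],.048)
g=cv2.cvtColor(s['pixels'],cv2.COLOR_RGB2GRAY)
m=np.zeros_like(g);m[52:128,294:338]=1
n,_,st,c=cv2.connectedComponentsWithStats(((g<120)&(m>0)).astype(np.uint8))
h=np.array([ray(s,*p,.048)[:2] for p,a in zip(c[1:],st[1:,4]) if a>6]);print((h*1000).round(1).tolist(),h.mean(0).round(4))
print(g[40:56,300].tolist(),g[124:140,300].tolist())
zt=.1984-.0135+.04
for p in[(268,198),(371,198)]:
    X=ray(s,*p,zt); print(R([np.pi,0,.1405]).inv().apply(X-[.4501,-.0413,.1984]).round(4))
```

```text
[[290.6000061035156, 48.900001525878906], [340.70001220703125, 48.5], [338.1000061035156, 132.8000030517578], [293.0, 131.60000610351562]] centre [ 0.5406 -0.0248] yaw 0.1367 sides [np.float64(43.1), np.float64(71.1), np.float64(40.9), np.float64(69.7)]
[[558.8, -5.4], [563.6, -36.4], [551.0, -22.3], [540.5, -13.4], [543.7, -34.1], [533.7, -25.0], [518.6, -11.5], [523.3, -42.3]] [ 0.5416 -0.0238]
[151, 151, 151, 153, 152, 154, 152, 150, 163, 189, 213, 219, 220, 221, 220, 220] [221, 222, 222, 221, 221, 220, 216, 196, 174, 184, 206, 218, 220, 220, 220, 219]
[ 0.0335 -0.0229 -0.0265]
[ 0.0335  0.0223 -0.0265]
```

Run:
```python
from h import *
go([.5418,-.0241,.062],.145)
```

```text
shift [ 0.467 -0.02   0.681] turn [-0.0003  0.0009 -0.0022] from [ 0.4501 -0.0413  0.1984] [-3.1409e+00  1.9000e-03  1.4050e-01] t 6.55 j6 1.21
```

Request:
{"method": "carry_out", "body": {"motion": ".15 -.01 0 0 0 0 0;.157 -.01 .05 0 0 0 0;.16 0 .1 0 0 -.002 0;0 0 .2 0 0 0 0;0 0 .2 0 0 0 0;0 0 .08 0 0 0 0;0 0 0 0 0 0 0;0 0 0 0 0 0 0"}}

```text
time: 7.55
tool_pos: [0.5442, -0.0245, 0.0758]
ee_rot: [3.14, -0.004, 0.144]
wrist_force: [0.3, -0.5, -7.1]
width: 0.0461
finger_force: 30.0
```

Run:
```python
from h import *
go([.5418,-.0241,.0615],.145)
```

```text
shift [-0.012 -0.004  0.071] turn [ 0.0006 -0.002  -0.0006] from [ 0.5442 -0.0245  0.0758] [ 3.1404 -0.0043  0.1438] t 7.55 j6 1.28
```

Request:
{"method": "carry_out", "body": {"motion": "0 0 0 0 0 0 0;0 0 0 0 0 0 0;0 0 .02 0 0 0 0;0 0 0 0 0 0 0"}}

```text
time: 8.05
tool_pos: [0.5421, -0.0241, 0.069]
ee_rot: [-3.141, 0.001, 0.144]
wrist_force: [0.8, 0.2, -7.8]
width: 0.0459
finger_force: 30.0
```

Run:
```python
from h import *
go([.5418,-.0241,.0615],.145)
```

```text
shift [-0.001 -0.     0.037] turn [-0.0002  0.0005 -0.0006] from [ 0.5421 -0.0241  0.069 ] [-3.1412e+00  1.0000e-03  1.4380e-01] t 8.05 j6 1.28
```

Request:
{"method": "carry_out", "body": {"motion": "-.001 0 .02 0 0 0 0;0 0 .012 0 0 0 0;0 0 .005 0 0 0 0;0 0 0 0 0 0 0;0 0 0 0 0 0 0"}}

```text
time: 8.68
tool_pos: [0.5425, -0.0242, 0.0622]
ee_rot: [3.142, -0.0, 0.144]
wrist_force: [0.3, -0.8, -8.4]
width: 0.0457
finger_force: 30.0
```

Request:
{"method": "carry_out", "body": {"motion": "-.002 0 .005 0 0 0 0;0 0 .005 0 0 0 0;0 0 0 0 0 0 0"}}

```text
time: 9.05
tool_pos: [0.5424, -0.0243, 0.0616]
ee_rot: [3.141, -0.001, 0.144]
wrist_force: [-2.6, 0.4, 1.0]
width: 0.0455
finger_force: 30.0
```

Request:
{"method": "carry_out", "body": {"motion": "0 0 0 0 0 0 1;0 0 0 0 0 0 1;0 0 0 0 0 0 1;0 0 0 0 0 0 1;0 0 -.15 0 0 0 1;0 0 -.27 0 0 0 1;-.13 .1 -.2 0 0 0 1;-.2 .155 -.07 0 0 0 1;-.195 .155 0 0 0 0 1;0 0 0 0 0 0 1;0 0 0 0 0 0 1"}}

```text
time: 10.42
tool_pos: [0.4501, -0.1202, 0.198]
ee_rot: [-3.141, -0.001, 0.143]
wrist_force: [0.2, 0.1, -0.2]
width: 0.0938
finger_force: 0.0
```

Run:
```python
from h import *
s=snap('wrist','w4')
o=readout.get_obs();print(o['tool_pos'],o['ee_rot'])
```

```text
[ 0.45028016 -0.11985934  0.19784839] [-3.14090469e+00 -2.46174889e-04  1.44468141e-01]
```

View pics/w4.png

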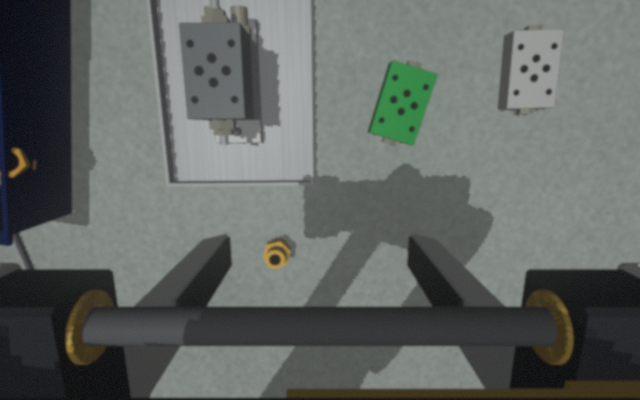

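The throttle sits on the subplate, with top-face corners near (181,24), (241,22), (243,118) and (187,119). The spacer's top face spans roughly (512,31), (562,30), (555,106) and (507,108).

```bash
cat >> h.py <<'E'
def holes(s,box,z,thr):
    g=cv2.cvtColor(s['pixels'],cv2.COLOR_RGB2GRAY);u0,u1,v0,v1=box
    n,_,st,c=cv2.connectedComponentsWithStats((g[v0:v1,u0:u1]<thr).astype(np.uint8))
    ok=[i for i in range(1,n) if 8<st[i,4]<120 and st[i,0]>0 and st[i,1]>0 and st[i,0]+st[i,2]<u1-u0 and st[i,1]+st[i,3]<v1-v0]
    h=np.array([ray(s,c[i,0]+u0,c[i,1]+v0,z)[:2] for i in ok])
    m=h.mean(0);f=h[np.argsort(-np.hypot(*(h-m).T))[:4]];(x,y),(a,b),an=cv2.minAreaRect((f*1000).astype(np.float32))
    if a<b: an+=90;a,b=b,a
    an=(an+90)%180-90
    print(len(h),'bolt centre',f.mean(0).round(4),'yaw',round(np.radians(an),4),a,b)
E
python3 - <<'E'
from h import *
s=ld('w4')
face(s,[(181,24),(241,22),(243,118),(187,119)],.088)
holes(s,(183,240,30,112),.088,70)
face(s,[(512,31),(562,30),(555,106),(507,108)],.02)
holes(s,(512,558,36,104),.02,120)
s=ld('w3');holes(s,(294,338,52,128),.048,120)
E
```

```text
[[178.6999969482422, 22.399999618530273], [238.60000610351562, 22.799999237060547], [244.10000610351562, 119.30000305175781], [187.1999969482422, 118.5]] centre [ 0.5408 -0.0238] yaw 0.1517 sides [np.float64(44.6), np.float64(69.9), np.float64(45.0), np.float64(69.6)]
8 bolt centre [ 0.5412 -0.0237] yaw 0.1505 40.69645690917969 31.022010803222656
[[513.4000244140625, 31.200000762939453], [562.7000122070312, 29.700000762939453], [553.5, 106.19999694824219], [506.70001220703125, 108.5]] centre [ 0.5924 -0.3047] yaw 0.1715 sides [np.float64(45.4), np.float64(68.1), np.float64(45.1), np.float64(69.0)]
7 bolt centre [ 0.588  -0.3047] yaw 0.1663 40.71403503417969 31.233823776245117
8 bolt centre [ 0.541  -0.0239] yaw 0.1509 40.73793411254883 31.330110549926758
```

Request:
{"method": "carry_out", "body": {"motion": ".14 .255 0 0 0 0 1;.14 .255 0 0 0 0 1;.14 .255 .04 0 0 0 1;.15 .253 .1 0 0 -.011 1;0 0 .2 0 0 0 1;0 0 .15 0 0 0 1;0 0 0 0 0 0 1;0 0 0 0 0 0 1;0 0 0 0 0 0 1"}}

```text
time: 11.6
tool_pos: [0.5932, -0.3058, 0.1028]
ee_rot: [3.139, -0.003, 0.168]
wrist_force: [0.3, 0.3, 0.5]
width: 0.0941
finger_force: 0.0
```

Run:
```python
from h import *
s=snap('wrist','w5')
go([.592,-.305,.009],.168)
```

```text
shift [-0.006 -0.006  0.468] turn [ 0.0013 -0.0015 -0.0003] from [ 0.593  -0.3059  0.1026] [ 3.1389 -0.0032  0.1674] t 11.65 j6 0.84
```

View pics/w5.png

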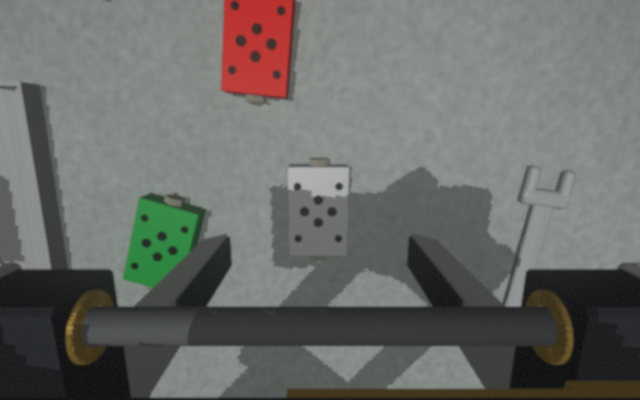

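The white spacer lies between the fingers. Its top face is about (288,168) to (350,256), with bolt holes at (297,187), (339,186), (338,239) and (298,239).

Run:
```python
from h import *
s=ld('w5')
face(s,[(288,168),(350,167),(348,256),(289,256)],.02)
holes(s,(290,348,172,252),.02,62)
go([.592,-.305,.009],.168)
```

```text
[[288.3999938964844, 166.39999389648438], [348.5, 166.60000610351562], [346.29998779296875, 254.6999969482422], [289.8999938964844, 255.39999389648438]] centre [ 0.5929 -0.3051] yaw 0.163 sides [np.float64(44.4), np.float64(69.0), np.float64(44.1), np.float64(69.6)]
8 bolt centre [ 0.5925 -0.3049] yaw 0.1683 40.778648376464844 31.267412185668945
shift [-0.006 -0.006  0.468] turn [ 0.0013 -0.0015 -0.0003] from [ 0.593  -0.3059  0.1026] [ 3.1389 -0.0032  0.1674] t 11.65 j6 0.84
```

Request:
{"method": "carry_out", "body": {"motion": "-.001 -.005 .18 0 0 0 1;0 0 .17 0 0 0 1;0 0 .11 0 0 0 1;0 0 .01 0 0 0 1;0 0 0 0 0 0 0;0 0 0 0 0 0 0;0 0 0 0 0 0 0;0 0 0 0 0 0 0;0 0 0 0 0 0 0;0 0 0 0 0 0 0"}}

```text
time: 12.9
tool_pos: [0.5915, -0.3048, 0.0062]
ee_rot: [3.141, -0.0, 0.167]
wrist_force: [-0.0, -0.1, 1.2]
width: 0.0456
finger_force: 30.0
```

Request:
{"method": "carry_out", "body": {"motion": "0 0 -.1 0 0 0 0;0 0 -.28 0 0 0 0;0 0 -.28 0 0 0 0;-.004 -.21 -.14 0 0 0 0;-.004 -.29 0 0 0 0 0;-.004 -.29 0 0 0 0 0;-.004 -.29 0 0 0 0 0;-.004 -.29 0 0 0 0 0;0 -.058 .1 0 0 .008 0;0 0 .15 0 0 0 0;0 0 0 0 0 0 0;0 0 0 0 0 0 0"}}

```text
time: 14.4
tool_pos: [0.5407, -0.024, 0.1177]
ee_rot: [3.141, -0.002, 0.15]
wrist_force: [1.0, -0.4, -1.4]
width: 0.0457
finger_force: 30.0
```

Run:
```python
from h import *
go([.5400,-.0238,.0942],.1505)
```

```text
shift [-0.004 -0.001  0.117] turn [ 0.0002 -0.0009 -0.0004] from [ 0.5407 -0.024   0.1177] [ 3.1411e+00 -2.0000e-03  1.4970e-01] t 14.4 j6 1.27
```

Request:
{"method": "carry_out", "body": {"motion": "-.002 0 .06 0 0 0 0;0 0 .04 0 0 0 0;0 0 .01 0 0 0 0;0 0 0 0 0 0 0;0 0 0 0 0 0 0"}}

```text
time: 15.02
tool_pos: [0.5397, -0.0239, 0.0942]
ee_rot: [3.141, -0.0, 0.15]
wrist_force: [-1.6, -0.7, -0.4]
width: 0.0455
finger_force: 30.0
```

Request:
{"method": "carry_out", "body": {"motion": ".001 0 .004 0 0 0 0;0 0 .003 0 0 0 0;0 0 0 0 0 0 0"}}

```text
time: 15.4
tool_pos: [0.5397, -0.0239, 0.0942]
ee_rot: [3.141, -0.0, 0.15]
wrist_force: [-3.9, 1.1, 5.1]
width: 0.0456
finger_force: 30.0
```

Request:
{"method": "carry_out", "body": {"motion": "0 0 0 0 0 0 1;0 0 0 0 0 0 1;0 0 0 0 0 0 1;0 0 0 0 0 0 1;0 0 -.15 0 0 0 1;0 0 -.27 0 0 0 1;-.15 0 -.25 0 0 0 1;-.3 0 0 0 0 0 1;0 0 0 0 0 0 1;0 0 0 0 0 0 1"}}

```text
time: 16.65
tool_pos: [0.4512, -0.0372, 0.2267]
ee_rot: [3.141, -0.001, 0.15]
wrist_force: [-0.1, 0.6, 1.0]
width: 0.0937
finger_force: 0.0
```

Run:
```python
from h import *
s=snap('wrist','w6')
o=readout.get_obs();print(o['tool_pos'],o['ee_rot'])
for x in(.035,-.035):
  for y in(.023,-.023):
    c,n=np.cos(.1505),np.sin(.1505); print(np.round(proj(s,[.5412+c*x-n*y,-.0238+n*x+c*y,.108])))
g=s['pixels']
u,v=map(int,proj(s,[.5412,-.0238,.108]))
cv2.imwrite('pics/w6c.png',cv2.resize(cv2.cvtColor(g[max(0,v-100):v+100,u-120:u+120],cv2.COLOR_RGB2BGR),None,fx=3,fy=3));print(u,v)
```

```text
[ 0.45155267 -0.03715501  0.22656128] [-3.14147831e+00 -4.88957286e-04  1.50202185e-01]
[290.  43.]
[349.  43.]
[292. 135.]
[348. 135.]
319 90
```

View pics/w6c.png

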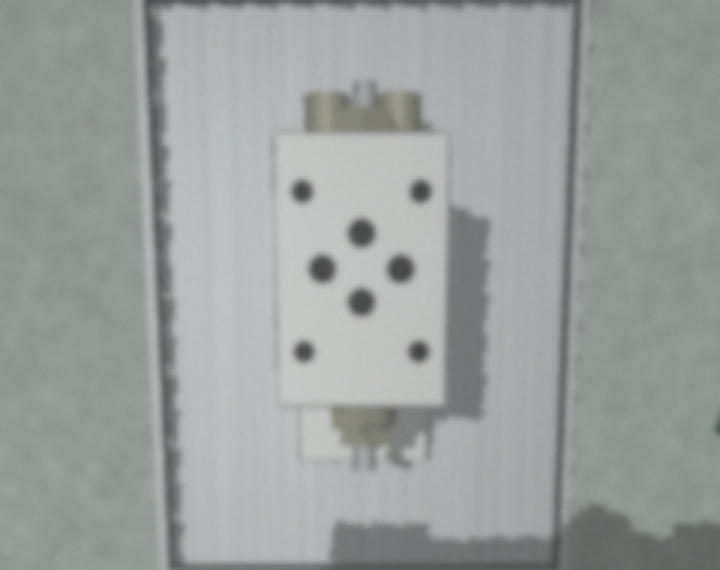

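The spacer sits flush on the module, with even edges and its top face at crop (276,133) to (447,406).

Request:
{"method": "carry_out", "body": {"motion": ".082 -.255 0 0 0 0 1;.082 -.255 0 0 0 0 1;.082 -.255 0 0 0 0 1;.082 -.255 0 0 0 0 1;.082 -.255 0 0 0 0 1;.082 -.255 .05 0 0 0 1;.08 -.255 .05 0 0 0 1;0 0 0 0 0 .07 1;0 0 0 0 0 0 1;0 0 0 0 0 0 1"}}

```text
time: 17.95
tool_pos: [0.5111, 0.333, 0.2064]
ee_rot: [3.142, 0.0, 0.005]
wrist_force: [0.2, 0.2, -0.0]
width: 0.094
finger_force: 0.0
```

Run:
```python
from h import *
s=ld('w6')
face(s,[(291,44),(348,44),(347,135),(293,135)],.108)
holes(s,(294,345,48,130),.108,130)
s=snap('wrist','w7')
o=readout.get_obs();print(o['tool_pos'],o['ee_rot'],proj(s,[.513,.333,.048]))
a=cv2.cvtColor(s['pixels'],cv2.COLOR_RGB2BGR)
cv2.imwrite('pics/w7c.png',cv2.resize(a[60:300,180:480],None,fx=2.5,fy=2.5,interpolation=cv2.INTER_CUBIC))
```

```text
[[290.3999938964844, 44.79999923706055], [348.0, 44.0], [346.29998779296875, 136.39999389648438], [292.3999938964844, 134.0]] centre [ 0.5406 -0.0235] yaw 0.1517 sides [np.float64(44.9), np.float64(70.6), np.float64(44.4), np.float64(68.1)]
8 bolt centre [ 0.5411 -0.0233] yaw 0.1468 40.82671356201172 31.206451416015625
[0.51108451 0.33273377 0.20671468] [-3.14141070e+00 -2.36605561e-04  4.40613598e-03] (np.float64(319.2900390226474), np.float64(190.5307208402018))
```

View pics/w7c.png

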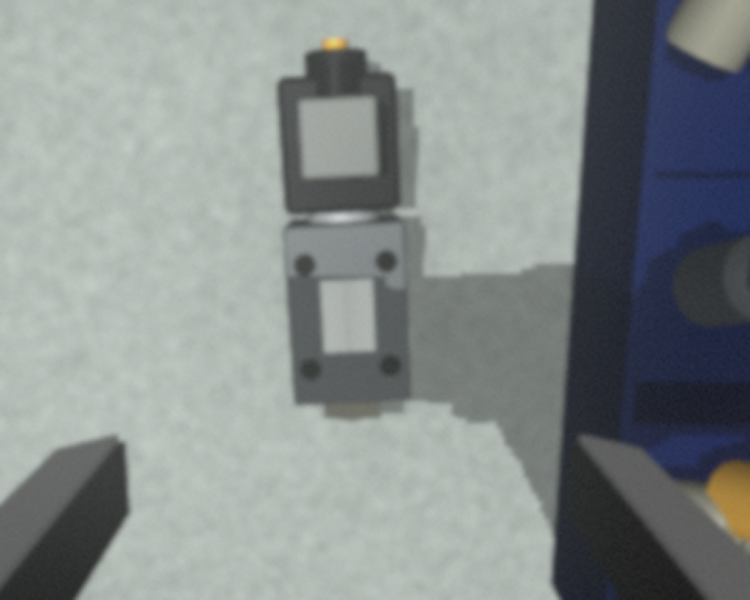

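The valve stands upright with its coil towards +x. The iron's top holes are at crop (304,265), (386,261), (390,365) and (310,369), and the bin wall is well to the right.

Run:
```python
from h import *
s=ld('w7');N=lambda p:(180+(p[0]+.5)/2.5-.5,60+(p[1]+.5)/2.5-.5)
H=np.array([ray(s,*N(p),.048)[:2] for p in[(304,265),(386,261),(390,365),(310,369)]]);d=H[0]+H[1]-H[2]-H[3];print(H.mean(0),np.arctan2(d[1],d[0]),(H*1000).round(1).tolist())
w=face(s,[N(p) for p in[(286,227),(405,225),(409,402),(295,404)]],.048)
L=np.array([ray(s,*N(p),.064)[:2] for p in[(300,98),(377,96),(379,176),(303,178)]]);d=L[0]+L[1]-L[2]-L[3];print('plug',L.mean(0),np.arctan2(d[1],d[0]))
v=L.mean(0)-w.mean(0);print('axis via plug',np.hypot(*v),np.arctan2(v[1],v[0]))
print('bin edge',[ray(s,*N(p),.082).round(3) for p in[(595,0),(555,580)]])
```

```text
[0.51744757 0.33358565] 0.05208209414043895 [[536.9, 350.2], [538.6, 319.1], [498.0, 316.9], [496.3, 348.1]]
[[295.8999938964844, 146.89999389648438], [341.70001220703125, 149.6999969482422], [343.0, 219.8000030517578], [297.79998779296875, 221.60000610351562]] centre [0.5181 0.3327] yaw 0.0268 sides [np.float64(43.1), np.float64(68.3), np.float64(44.5), np.float64(72.7)]
plug [0.58359245 0.33660396] 0.034939641412625004
axis via plug 0.06563437768524248 0.059526137491116106
bin edge [array([0.626, 0.255, 0.082]), array([0.424, 0.256, 0.082])]
```

Run:
```python
from h import *
go([.5324,.3344,.015],.053)
```

```text
shift [ 0.106 -0.008  0.959] turn [-0.0001 -0.0001 -0.0232] from [0.5111 0.3327 0.2067] [-3.1414e+00 -2.0000e-04  4.4000e-03] t 18.0 j6 2.05
```

Request:
{"method": "carry_out", "body": {"motion": ".107 -.008 .1 0 0 0 1;0 0 .15 0 0 -.023 1;0 0 .2 0 0 0 1;0 0 0 0 0 0 1;0 0 0 0 0 0 1;0 0 0 0 0 0 1"}}

```text
time: 18.75
tool_pos: [0.5333, 0.3351, 0.1197]
ee_rot: [-3.14, -0.004, 0.052]
wrist_force: [-0.5, -0.3, -0.2]
width: 0.0941
finger_force: 0.0
```

Run:
```python
from h import *
s=snap('wrist','w8')
go([.5324,.3344,.015],.053)
g=cv2.cvtColor(s['pixels'],cv2.COLOR_RGB2GRAY)
P=[proj(s,[.5174+np.cos(.053)*x-np.sin(.053)*y,.3336+np.sin(.053)*x+np.cos(.053)*y,.048]) for x,y in[(20.4e-3,15.6e-3),(.0204,-.0156),(-.0204,-.0156),(-.0204,.0156)]]
for u,v in P:
    u,v=int(u),int(v);c=g[v-9:v+10,u-9:u+10].astype(float);print(u,v,c.min(),np.median(c),end=' ')
    b=(c<(c.min()*.6+np.median(c)*.4));y,x=np.nonzero(b);print(b.sum(),(u-9+x.mean()).round(1),(v-9+y.mean()).round(1),ray(s,u-9+x.mean(),v-9+y.mean(),.048).round(4))
```

```text
shift [-0.006  0.004  0.522] turn [-0.0009 -0.002  -0.0006] from [0.5332 0.3351 0.1194] [-3.1397 -0.0041  0.0517] t 18.8 j6 1.99
299 209 52.0 86.0 79 299.3 209.8 [0.5369 0.3502 0.048 ]
342 209 45.0 83.0 79 341.9 209.7 [0.5386 0.3192 0.048 ]
341 262 44.0 83.0 73 341.5 262.4 [0.4978 0.3168 0.048 ]
299 262 49.0 84.0 72 300.1 262.6 [0.4961 0.348  0.048 ]
```

Request:
{"method": "carry_out", "body": {"motion": "-.003 .003 .18 0 0 0 1;0 0 .18 0 0 0 1;0 0 .14 0 0 0 1;0 0 .02 0 0 0 1;0 0 0 0 0 0 1;0 0 0 0 0 0 0;0 0 0 0 0 0 0;0 0 0 0 0 0 0;0 0 0 0 0 0 0;0 0 0 0 0 0 0;0 0 0 0 0 0 0;0 0 0 0 0 0 0"}}

```text
time: 20.3
tool_pos: [0.5314, 0.3341, 0.0127]
ee_rot: [-3.141, 0.0, 0.052]
wrist_force: [0.4, 0.4, 0.0]
width: 0.046
finger_force: 30.0
```

Request:
{"method": "carry_out", "body": {"motion": "0 0 -.05 0 0 0 0;0 0 -.15 0 0 0 0;0 0 -.2 0 0 0 0;0 0 -.2 0 0 0 0;0 0 -.2 0 0 0 0;0 0 -.15 0 0 0 0;0 0 -.05 0 0 0 0;0 0 0 0 0 0 0;0 0 0 0 0 0 0"}}

```text
time: 21.42
tool_pos: [0.5304, 0.3334, 0.2097]
ee_rot: [3.14, 0.005, 0.052]
wrist_force: [0.2, 0.8, -8.4]
width: 0.0457
finger_force: 30.0
```

```bash
cat > v.py <<'E'
from h import *
import sys
def vm(n):
    s=snap('wrist',n);o=readout.get_obs();g=cv2.cvtColor(s['pixels'],cv2.COLOR_RGB2GRAY);r=R(o['ee_rot'])
    zt=o['tool_pos'][2]-.0127+.048
    for x,y in[(.0204-.014,.0156),(.0204-.014,-.0156)]:
        u,v=proj(s,o['tool_pos']+r.apply([x,-y,-.0353]));u,v=int(u),int(v);c=g[max(v-11,0):v+12,u-11:u+12].astype(float)
        b=c<(c.min()*.6+np.median(c)*.4);yy,xx=np.nonzero(b);p=(u-11+xx.mean(),v-11+yy.mean())
        print((u,v),c.min(),np.median(c),b.sum(),np.round(p,1),'tool-frame',r.inv().apply(ray(s,*p,zt)-o['tool_pos']).round(4))
    go([.5549,-.0213,.1307],.15,o);print(o['wrist_force'],o['wrist_torque'].round(2))
    return s
vm(sys.argv[1])
E
python3 v.py w9
```

```text
(283, 263) 45.0 72.0 199 [283.2 263.8] tool-frame [ 0.0061 -0.0159 -0.0354]
(355, 263) 38.0 68.0 203 [355.  263.5] tool-frame [ 0.0062  0.0153 -0.0353]
shift [0.032 1.777 0.399] turn [ 0.0009  0.0022 -0.047 ] from [0.5304 0.3334 0.2098] [3.1396 0.0045 0.0517] t 21.475 j6 1.99
[ 0.45931896 -0.10099752 -7.70622535] [ 0.01  0.16 -0.06]
```

The valve is held where expected and level. Next I carry it over the bin at height.

Request:
{"method": "carry_out", "body": {"motion": ".004 .1 0 0 0 0 0;.004 .2 0 0 0 0 0;.004 .22 0 0 0 0 0;.004 .22 0 0 0 0 0;.004 .22 0 0 0 0 0;.004 .22 0 0 0 0 0;.004 .22 0 0 0 0 0;.004 .2 0 0 0 0 0;0 .12 0 0 0 0 0;0 .057 0 0 0 -.025 0;0 0 0 0 0 -.022 0;0 0 0 0 0 0 0"}}

```text
time: 22.98
tool_pos: [0.5554, -0.0217, 0.2121]
ee_rot: [3.142, 0.001, 0.148]
wrist_force: [-0.3, -0.3, -8.3]
width: 0.0458
finger_force: 30.0
```

Request:
{"method": "carry_out", "body": {"motion": "0 0 0 0 0 0 0;0 0 0 0 0 0 0;0 0 0 0 0 0 0"}}

```text
time: 23.35
tool_pos: [0.5561, -0.0205, 0.2127]
ee_rot: [3.142, -0.0, 0.15]
wrist_force: [1.0, 0.3, -7.8]
width: 0.0462
finger_force: 30.0
```

```bash
python3 v.py w10
```

```text
(283, 263) 39.0 65.0 200 [283.1 263.8] tool-frame [ 0.0061 -0.016  -0.0353]
(355, 263) 35.0 62.0 198 [354.9 263.4] tool-frame [ 0.0063  0.0152 -0.0353]
shift [-0.007  0.003  0.41 ] turn [ 0.     -0.      0.0002] from [ 0.5562 -0.0205  0.2127] [ 3.1416 -0.      0.1503] t 23.4 j6 1.28
[-0.795555   -0.48111315 -8.34738847] [0.03 0.21 0.01]
```

Request:
{"method": "carry_out", "body": {"motion": "-.006 .003 .1 0 0 0 0;0 0 .12 0 0 0 0;0 0 .1 0 0 0 0;0 0 .05 0 0 0 0;0 0 .02 0 0 0 0;0 0 0 0 0 0 0;0 0 0 0 0 0 0;0 0 0 0 0 0 0;0 0 0 0 0 0 0"}}

```text
time: 24.52
tool_pos: [0.5553, -0.0214, 0.1351]
ee_rot: [3.141, -0.001, 0.15]
wrist_force: [-1.5, 0.1, -8.3]
width: 0.0457
finger_force: 30.0
```

```bash
python3 v.py w11
```

```text
(283, 263) 37.0 61.0 195 [282.9 263.9] tool-frame [ 0.0061 -0.0161 -0.0353]
(355, 263) 32.0 58.0 201 [354.9 263.5] tool-frame [ 0.0063  0.0152 -0.0353]
shift [-0.001 -0.001  0.021] turn [ 0.     -0.0002  0.    ] from [ 0.5552 -0.0214  0.135 ] [ 3.1415e+00 -5.0000e-04  1.5010e-01] t 24.575 j6 1.28
[ 0.46813133 -0.23753436 -7.89639869] [ 0.03  0.2  -0.07]
```

Request:
{"method": "carry_out", "body": {"motion": "-.001 -.001 .01 0 0 0 0;0 0 .008 0 0 0 0;0 0 0 0 0 0 0;0 0 0 0 0 0 0;0 0 0 0 0 0 0;0 0 0 0 0 0 0;0 0 0 0 0 0 0;0 0 0 0 0 0 0"}}

```text
time: 25.58
tool_pos: [0.5549, -0.0212, 0.1311]
ee_rot: [-3.142, -0.0, 0.15]
wrist_force: [0.3, -0.2, -7.0]
width: 0.0457
finger_force: 30.0
```

```bash
python3 v.py w12 && python3 -c "
from bench import robot,readout
import numpy as np
o=readout.get_obs();print(o['qvel'].round(4))
if abs(o['tool_pos'][2]-.131)<.003: print(robot.close_job())"
```

```text
(283, 263) 36.0 61.0 184 [283. 264.] tool-frame [ 0.006  -0.016  -0.0353]
(355, 263) 30.0 58.0 194 [354.9 263.6] tool-frame [ 0.0062  0.0152 -0.0353]
shift [0.    0.    0.002] turn [-0. -0.  0.] from [ 0.5548 -0.0212  0.1311] [-3.1415e+00 -1.0000e-04  1.5010e-01] t 25.625 j6 1.28
[-0.00999469  0.50985366 -8.45026209] [-0.01  0.17  0.04]
[-0.0012 -0.001   0.0007 -0.0005  0.0022  0.0012]
the job is handed in; nothing more can be done
None
```

I handed the job in at 25.6 s: the throttle module and spacer measured within about 1 mm of flush, and the valve is held still and level about 10 mm above the spacer, coil over the nipple end; the hand-in call gave no verdict.

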